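Clamp a hub spindle under a snap-over keeper

ROBOT

A 6-joint arm with a two-finger parallel gripper is mounted at the origin on the work surface. World frame = base frame: x ahead of the robot, y to its left, z up, the work surface at z = 0. Lengths are in m, angles in rad, forces in N, time in s.
With the tool pointing down it reaches from about 0.375 to 0.975 m from the base axis. Payload 3.8 kg.
Tool frame: the origin (TCP) lies midway between the tips of the shut fingers; the grasp point (between the pads) lies 19 mm behind it; x points along the fingers, y is the direction in which the jaws open and shut, and the axes are right-handed (so a half turn about x gives the same grasp; the last joint's range is limited). The gripper opens to 88 mm and grips with 3 to 60 N. Pads are 18 mm wide; open, the fingers measure 123 mm over their backs; the gripper's body (75 mm by 187 mm) begins 45 mm behind the grasp point.
Start: joints at [-0.037, 0.264, 1.604, -0, 1.274, -0.037], TCP at [0.675, -0, 0.239] pointing down, gripper open.
Joint ranges: [-2.63, 2.63], [-0.94, 2.18], [0.31, 2.57], [-1.31, 4.45], [0, 2.66], [-2.55, 2.55]. Speed limits (rad/s): [2.57, 2.57, 3.14, 3.14, 3.14, 3.14].

INTERFACE

Orientations are given as a rotation vector (axis times angle).
In Python, from cell import manip, inverse_kinematics, cams, order gives the robot as it stands. Calls block until the motion is done:
- manip.move_pose(position, orientation): joint-space move of the TCP to a pose.
- manip.move_linear(position, rate=0.15, rot=None): straight line of the TCP; rot=None keeps the orientation; rate is the mean speed in m/s.
- manip.set_joints(angles): joint-space move.
- manip.set_gripper(opening, force=None): finger opening in m; force is the grip in N (None keeps the last); returns when the fingers have stopped.
- manip.dwell(seconds).
- inverse_kinematics(position, orientation): joint angles nearest the present ones, or None.
- manip.state(): the state.
- cams.capture(name): name is "scene" or "side" or "wrist"; returns a dict with "image" (420x560x3 uint8, blue, green, red), "z_map" (420x560 float32, m along the optical axis (not along the pixel's ray), 0 where there is no reading), "intrinsics" (3x3 intrinsics, pixels), "position" and "orientation" of the camera in the world; the wrist camera has in their place "T_tool_cam" (4x4, takes a point from camera to tool coordinates, whose origin is the TCP and whose axes are the tool frame's). Camera axes: x right, y down, z forward; pixel columns grow to the right and rows downward; lengths in m; the calibration is good to about 2 mm. A picture is of the moment at which its call begins: read the wrist's pose just before it.
A pose or a line that the arm cannot do raises manip.IKError and nothing moves.
- order.close_job(): hands the job in, once; it reports no verdict.
The state is a dict: "clock": time; "joint_pos": joint angles; "joint_velocities": joint speeds; "tau": joint torques, N m; "tool_pos": TCP position; "tcp_rot": TCP orientation; "contact_force": force on the tool from outside, world axes, zero at the start; "moment": the same for the moment, N m; "gripper_width": finger opening in m.
Only numpy, scipy, OpenCV 4.12 (cv2) and the standard library are available. Lean on these libraries where they do the work, as an engineer would, in place of code of your own. Each camera call takes 0.05 s, during which the arm holds its last target.

TASK

Slide the hub spindle that lies in the channel of the bench fixture gently along until it is fully home against the end stop. Then tip the sprung keeper flap over its snap point so that it snaps down into the spindle's narrow neck and stays fully shut. Use light forces on the spindle and the keeper, and leave the other things on the bench where they are.

Things in the scene. Friction and masses are not known exactly. Their poses are not given: they have to be found in the camera images.
- fixture: Fixed bench fixture: dark steel base plate 90 x 225 x 12 mm with an aluminium U channel. Origin: on the channel's centre line at bench level. y axis along the channel towards the end stop, x across it (keeper hinge on the -x side), z up. Channel y = -95 to +70 mm, floor at z = 20 mm, 30 mm wide inside; its 6 mm walls end at z = 30 mm.
- stop_range (a point): Point on the channel floor at fixture x = 0, y = +74 mm, z = 20 mm: mid-range of the rigid stop face (28 mm wide steel block, z = 20 to 54 mm). It is part of a steel head that also carries the keeper and is clamped anew each time within 21 mm either way along y; this is NOT measured: feel for it by pushing the spindle until the force rises well above sliding.
- keeper_range (a point): Point on the keeper's hinge axis (x = -34, z = 45 mm), mid-range, at y = +33 mm. The hinge axis runs along fixture y. The keeper moves with the stop: its middle is 41 mm to -y of the stop face, so over the neck when the spindle is home. With the spindle 3 mm or more short the keeper lands on the thick part and stays ajar.
- spindle_mid (a point): Centre of the hub spindle, on its axis: a loose turned aluminium bar, 180 mm long, 28 mm thick, 0.2 to 0.4 kg, lying in the channel, axis at z = 34 mm. Its own y axis points to the end that goes to the stop (it may be rolled about y). It starts 18 to 84 mm short of home. Sliding it takes 1 to 5 N; more than 20 N on it is too much.
- spindle_rear (a point): Centre of the spindle's flat rear end, 90 mm to -y of spindle_mid: the place to push. Keep the fingertips above the channel walls, at z = 32 to 46 mm.
- spindle_neck (a point): Centre of the spindle's neck, on its axis, 49 mm to +y of spindle_mid: a groove all round, 12 mm thick and 18.5 mm long, where the keeper goes. From there to the stop end it has full thickness again for 31.5 mm.
- keeper (a joint): Angle (rad) of the keeper: sprung steel flap 60 mm long, 13.5 mm wide, 8 mm bead at its tip. 0 = open stop, leaning to -x, tip at x = -59, z = 100 mm; 0.43 = upright; 2.0 = shut, level, pointing to +x over the spindle. The spring pushes it open below 0.6, shut above. Pushing the tip along its arc takes 4 N at first, then less; straight across somewhat more, near the hinge far more. Over 12 N is too much.

How it is judged:
On the way:
1. the spindle is slid forward, its neck at least 8 mm to +y of the fixture's origin, with the keeper still open (y of spindle_neck in the frame of fixture above 0.008 m and value of joint keeper below 0.3 rad), for 0.2 s.
At the end, for the whole second after the job is handed in: The keeper is fully shut (above 1.93 rad), possible only over the neck of a spindle home within 3 mm; the spindle lies in the channel (neck 8 mm or more to +y of the fixture's origin, within 4 mm of the centre line, axis below 37 mm, within 0.06 rad of the channel) (value of joint keeper above 1.93 rad and y of spindle_neck in the frame of fixture above 0.008 m and x of spindle_neck in the frame of fixture between -0.004 and 0.004 m and z of each of spindle_neck, spindle_mid in the frame of fixture below 0.037 m and angle between the y axis of spindle_mid and the y axis of fixture, either way round below 0.06 rad); the robot touches nothing.
It fails at once if the robot pushes on the spindle with more than 20 N (contact force between any of the fingers, the arm and spindle above 20 N).
It fails at once if the robot pushes on the keeper with more than 12 N (contact force between any of the fingers, the arm and keeper above 12 N).
It fails at once if another thing on the bench is moved by more than 20 mm (distance of any of socket_a, socket_b, bearing, oil, grease, cup, wrench, driver from where it was at the start of the episode above 0.02 m).
It also fails if it takes over 54 s, if anything falls off the work surface, if the arm or the gripper's body presses on something with over 40 N, if the wrist force passes 120 N, or if a joint passes its speed limit or range.

## Working session

There is one attempt and no reset: what is moved stays moved. The work goes in short steps, each a Python script; the robot and the scene stay as the last script left them, time stands still between calls to the robot, and variables do not carry over. Pictures are saved under pics/ and viewed, and the job is handed in when it is done.

```bash
ls; mkdir -p pics; python3 - <<'E'
from cell import manip,cams
import cv2,numpy as np
print(manip.state())
for n in ("scene","side"):
    c=cams.capture(n); cv2.imwrite(f"pics/{n}0.png",c["image"]); np.savez(f"{n}0.npz",**c)
    print(n,c["intrinsics"],c["position"],c["orientation"])
E
```

```text
pics
{'clock': 0.0, 'joint_pos': array([-3.68909103e-02,  2.64706281e-01,  1.60536015e+00, -6.51293953e-06,
        1.27370685e+00, -3.68703619e-02]), 'joint_velocities': array([ 0.00028506,  0.00141063, -0.0001648 ,  0.00056689,  0.00116157,
       -0.00014273]), 'tau': array([-9.59501231e-04, -5.02113855e+01, -3.56871557e+01,  7.25938403e-02,
        2.92220683e-02, -1.93505334e-04]), 'tool_pos': array([6.74290977e-01, 2.83341163e-05, 2.37427075e-01]), 'tcp_rot': array([ 1.20823674,  1.21085014, -1.21078296]), 'contact_force': array([0.2091862 , 0.43218283, 0.31141207]), 'moment': array([ 0.016871  , -0.02957812, -0.00152466]), 'gripper_width': 0.08822738771805588}
scene [[412.46869013   0.         278.15638756]
 [  0.         412.46869013 204.4450892 ]
 [  0.           0.           1.        ]] [0.9515325  0.22534287 0.57996539] [-1.32174645 -2.31068455  0.88657085]
side [[476.90659981   0.         280.79318708]
 [  0.         476.90659981 214.19203688]
 [  0.           0.           1.        ]] [ 0.16656878 -0.39617267  0.42199551] [-1.9920239   0.82744622 -0.45932532]
```

View pics/scene0.png

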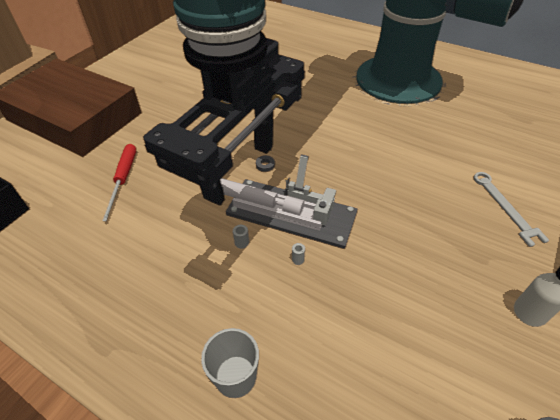

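View pics/side0.png

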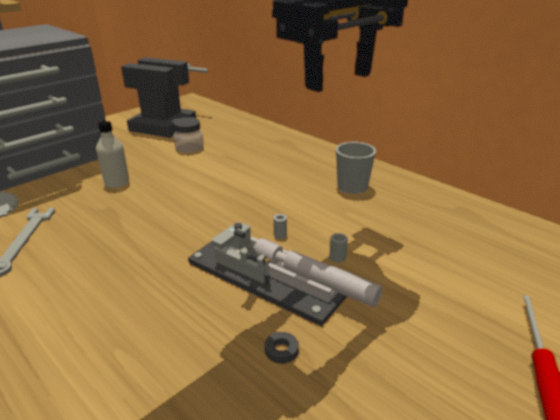

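The scene view shows the fixture around (290,210), with the stop head at about (322,200) and the keeper standing at (303,170). The side view shows the spindle's rear end at about (372,295), overhanging the channel. Next I'll get the fixture pose from depth.

```bash
cat > h.py <<'E'
import numpy as np,cv2
from scipy.spatial.transform import Rotation as R
def cloud(c):
    z=c["z_map"];K=c["intrinsics"];v,u=np.indices(z.shape)
    P=np.stack([(u-K[0,2])/K[0,0]*z,(v-K[1,2])/K[1,1]*z,z],-1)
    Rm=R.from_rotvec(c["orientation"]).as_matrix()
    W=P@Rm.T+c["position"]; W[z==0]=np.nan; return W
E
python3 - <<'E'
from h import *
for n,(u0,u1,v0,v1) in (("scene",(200,380,130,270)),("side",(180,400,210,330))):
    c=np.load(n+"0.npz"); W=cloud(c); im=c["image"]
    crop=cv2.resize(im[v0:v1,u0:u1],None,fx=3.6,fy=3.6,interpolation=cv2.INTER_CUBIC); cv2.imwrite(f"pics/{n}0c.png",crop)
    S=W[v0:v1,u0:u1]
    bench=np.nanmedian(W[...,2][abs(W[...,2])<.01]); print(n,"bench",bench)
    g=im[v0:v1,u0:u1].max(-1)
    m=(abs(S[...,2]-.012)<.004)&(g<110)
    lab=cv2.connectedComponentsWithStats(m.astype(np.uint8),connectivity=8)
    k=1+np.argmax(lab[2][1:,4]); 
    p=S[m][:, :2]; p=S[lab[1]==k][:,:2]
    print(len(p),cv2.minAreaRect((p*1000).astype(np.float32)))
    m=(abs(S[...,2]-.045)<.005); p=S[m]; print("high",len(p),cv2.minAreaRect((p[:,:2]*1000).astype(np.float32)))
E
```

```text
scene bench 0.00028627620904642104
1871 ((526.2695922851562, -12.805931091308594), (91.01535034179688, 222.9295196533203), 9.892834663391113)
high 1008 ((526.6189575195312, -45.84412384033203), (54.325565338134766, 205.68130493164062), 9.796134948730469)
side bench -0.0004597018375883666
2629 ((506.5068359375, -17.50817108154297), (59.05333709716797, 223.46913146972656), 10.855426788330078)
high 1924 ((522.4393310546875, -58.25157165527344), (58.70321273803711, 227.47488403320312), 9.265336036682129)
```

```bash
sleep 1; ls pics
```

```text
scene0.png
scene0c.png
side0.png
side0c.png
```

View pics/scene0c.png

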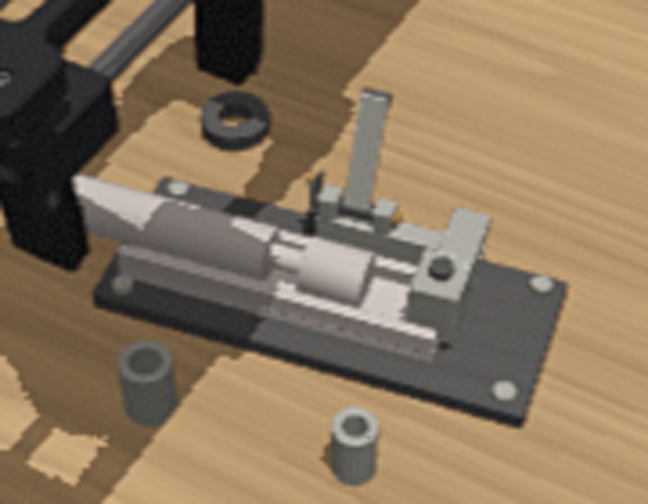

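View pics/side0c.png

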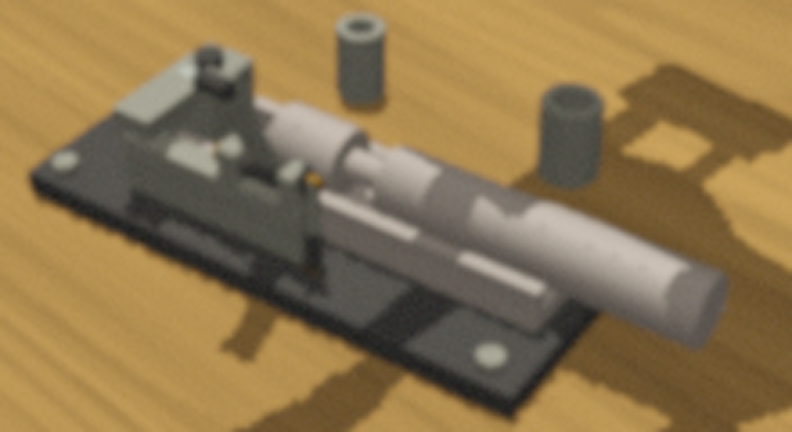

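```bash
python3 - <<'E'
from h import *
print(R.from_rotvec([1.2092,1.2092,-1.2092]).as_matrix().round(2))
yaw=np.radians(9.9);ex=np.array([np.cos(yaw),np.sin(yaw)]);ey=np.array([-ex[1],ex[0]])
o=np.array([.526,-.013])
for n in("scene","side"):
    c=np.load(n+"0.npz");W=cloud(c).reshape(-1,3);col=c["image"].reshape(-1,3)
    d=W[:,:2]-o; q=np.c_[d@ex,d@ey,W[:,2]]*1000
    m=(abs(q[:,0])<75)&(abs(q[:,1])<190)&(q[:,2]>6)&(q[:,2]<125);q=q[m];cc=col[m]
    # rectified views: top and side, 3 px/mm
    for nm,(a,b,b0) in {"top":(1,0,-75),"sidev":(1,2,0),"end":(0,2,0)}.items():
        w=760 if a==1 else 320; im=np.full((320 if b==0 else 260,w,3),(80,0,80),np.uint8)
        s=2
        uu=((q[:,a]+ (190 if a==1 else 80))*s).astype(int)
        vv=(q[:,b]+80)*s if b==0 else 250-q[:,2]*s
        od=np.argsort(q[:,2])if b==0 else np.arange(len(q))
        for i in od: cv2.circle(im,(uu[i],int(vv[i])),1,tuple(int(x) for x in cc[i]),-1)
        globals()[nm]=im
    bot=np.hstack([top]); 
    out=np.full((580,760,3),0,np.uint8); out[:320]=top; out[320:]=sidev; cv2.imwrite(f"pics/rect_{n}.png",out)
    # spindle axis
    s=(abs(q[:,0])<40)&(q[:,1]<20)&(q[:,2]>32)&(q[:,2]<60)
    p=q[s]; print(n,len(p),p.min(0),p.max(0))
    for y in range(-150,100,10):
        t=p0=q[(abs(q[:,1]-y)<5)&(q[:,2]>31)&(abs(q[:,0])<60)]
        if len(t)>5: print(y,len(t),"zmax %.1f x@top %.1f  x %.1f..%.1f"%(np.percentile(t[:,2],97),t[t[:,2]>np.percentile(t[:,2],90)][:,0].mean(),*np.percentile(t[:,0],[2,98])))
E
```

```text
[[-0.  1. -0.]
 [ 0. -0. -1.]
 [-1. -0. -0.]]
scene 1360 [ -35.75100417 -135.31732519   32.0166679 ] [29.55076081 19.93668286 58.99435076]
-130 28 zmax 49.3 x@top 11.3  x -2.6..16.0
-120 70 zmax 48.4 x@top 9.3  x -3.6..21.7
-110 71 zmax 49.0 x@top 9.3  x 0.0..21.5
-100 80 zmax 49.0 x@top 8.9  x 1.0..22.6
-90 80 zmax 49.0 x@top 7.3  x -0.9..28.1
-80 82 zmax 49.4 x@top 10.1  x -1.6..24.0
-70 77 zmax 48.9 x@top 7.5  x 0.3..28.3
-60 83 zmax 48.8 x@top 7.2  x -1.5..23.8
-50 87 zmax 49.2 x@top 8.8  x -1.7..27.2
-40 86 zmax 49.4 x@top 8.6  x -0.7..27.2
-30 93 zmax 48.7 x@top 7.9  x -7.0..21.5
-20 86 zmax 57.3 x@top -30.9  x -33.2..26.5
-10 109 zmax 52.5 x@top -26.1  x -30.4..21.0
0 263 zmax 100.8 x@top -48.3  x -50.7..21.3
10 267 zmax 100.1 x@top -49.2  x -51.7..20.6
20 167 zmax 52.4 x@top -26.4  x -31.1..24.5
30 47 zmax 48.0 x@top -25.4  x -31.6..26.1
40 41 zmax 39.8 x@top -26.5  x -32.0..27.0
50 131 zmax 58.9 x@top 2.0  x -32.2..25.4
60 203 zmax 60.1 x@top 7.1  x -34.3..21.8
70 148 zmax 55.4 x@top -5.6  x -34.5..21.4
side 2783 [ -36.69706122 -157.93438677   32.02068009] [19.61742253 19.91
[... 308 characters left out ...]
 -8.6..12.2
-80 138 zmax 47.6 x@top 4.7  x -8.2..12.6
-70 141 zmax 47.7 x@top 4.5  x -8.2..12.6
-60 133 zmax 48.0 x@top 5.4  x -8.0..12.8
-50 129 zmax 47.9 x@top 5.4  x -8.1..12.5
-40 133 zmax 48.0 x@top 3.6  x -8.3..13.1
-30 95 zmax 47.8 x@top 5.2  x -8.6..11.5
-20 141 zmax 57.2 x@top -32.8  x -36.0..8.0
-10 252 zmax 51.6 x@top -30.3  x -34.6..16.9
0 342 zmax 100.5 x@top -53.8  x -56.8..9.6
10 273 zmax 100.4 x@top -54.6  x -57.0..10.7
20 161 zmax 52.1 x@top -30.0  x -35.1..10.0
30 45 zmax 47.2 x@top -30.8  x -35.2..-25.8
40 62 zmax 38.4 x@top -27.7  x -35.8..-23.1
50 330 zmax 56.4 x@top -1.0  x -38.0..18.0
60 231 zmax 58.8 x@top 5.3  x -39.0..16.0
70 101 zmax 54.6 x@top -15.5  x -38.9..16.9
```

View pics/rect_scene.png

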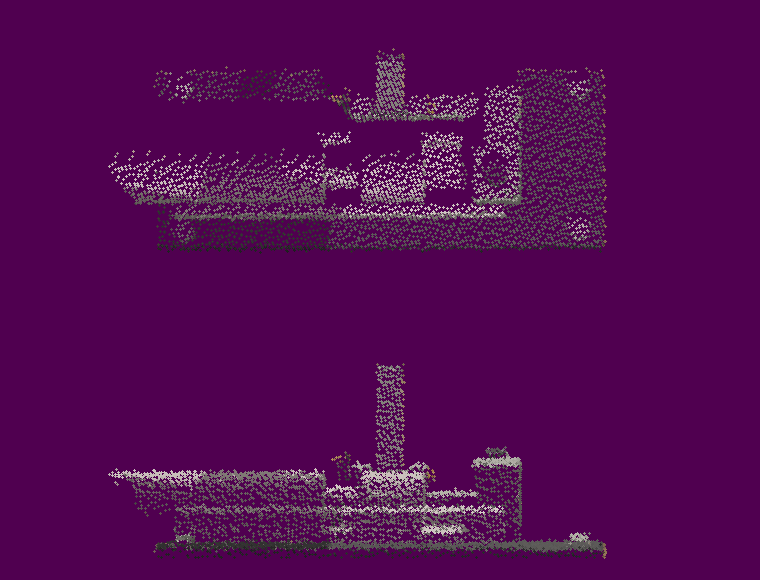

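View pics/rect_side.png

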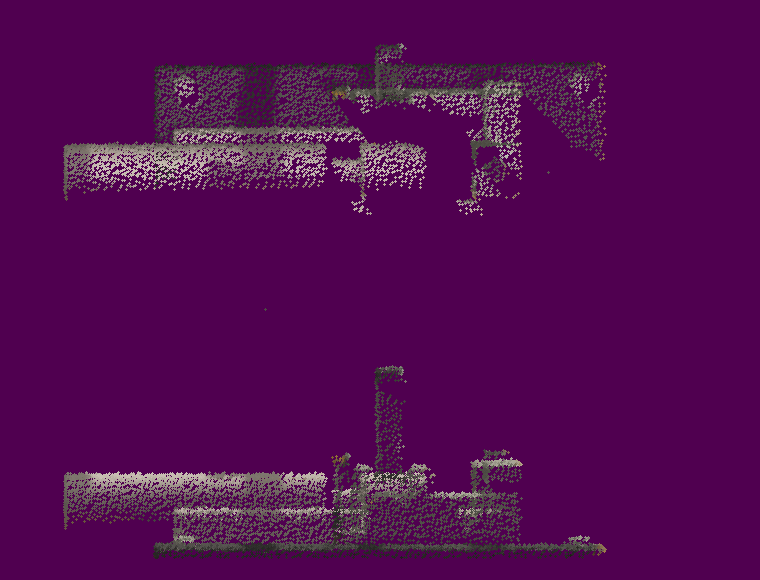

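Both views agree on the fixture frame. The stop face is at fixture y≈54.5, the keeper's middle at ≈13.5, and the spindle's rear at ≈-149.5, leaving a gap of about 23.5 mm. I'll shut the gripper and start pushing.

```bash
cat >> h.py <<'E'
yaw=np.radians(9.9);ex=np.array([np.cos(yaw),np.sin(yaw),0]);ey=np.array([-ex[1],ex[0],0]);ez=np.array([0,0,1.])
O=np.array([.526,-.013,0])+.0065*ex-.0085*ey
def F(x,y,z): return O+(x*ex+y*ey)/1000+ez*z/1000
RM=np.c_[-ez,ex,-ey]; RV=R.from_matrix(RM).as_rotvec()
def f(s): 
    d=s["tool_pos"]-O; return np.array([d@ex,d@ey,d[2]])*1000
def g(s): c=s["contact_force"]; return np.array([c@ex,c@ey,c[2]])
E
python3 - <<'E'
from h import *
from cell import manip
manip.set_gripper(0.0)
manip.move_pose(F(0,-180,120),RV)
manip.move_linear(F(0,-180,37),rate=.12)
manip.move_linear(F(0,-166,37),rate=.08)
manip.dwell(.2)
s=manip.state();b=g(s);np.save("b.npy",b);print(s["clock"],f(s),b,s["gripper_width"])
y=-166
for i in range(10):
    y+=2; manip.move_linear(F(0,y,37),rate=.03); s=manip.state(); print(y,round(s["clock"],2),f(s).round(2),(g(s)-b).round(2))
    if abs(g(s)-b)[1]>6: break
E
```

```text
3.7667 [ 1.33651411e-01 -1.66132077e+02  3.72338883e+01] [ 0.11322089 -0.36657025 -0.97086924] 0.0005312206046355513
-164 4.02 [-9.0000e-02 -1.6395e+02  3.6880e+01] [1.   0.73 1.67]
-162 4.27 [-5.0000e-02 -1.6191e+02  3.6930e+01] [-0.65  0.17  1.04]
-160 4.52 [ 3.0000e-02 -1.5994e+02  3.7030e+01] [ 0.51 -0.01  1.55]
-158 4.77 [ 7.0000e-02 -1.5798e+02  3.7070e+01] [0.17 0.08 0.74]
-156 5.02 [ 6.0000e-02 -1.5589e+02  3.7050e+01] [0.39 0.36 1.56]
-154 5.27 [ 2.0000e-02 -1.5382e+02  3.7020e+01] [-0.19 -0.69  2.43]
-152 5.52 [-2.0000e-02 -1.5181e+02  3.6990e+01] [0.84 0.08 0.67]
-150 5.77 [-4.0000e-02 -1.4979e+02  3.6970e+01] [-0.34  0.29  1.24]
-148 6.02 [-4.0000e-02 -1.4773e+02  3.6950e+01] [0.31 0.19 1.08]
-146 6.27 [-5.0000e-02 -1.4576e+02  3.6950e+01] [-0.8  -0.07  1.43]
```

```bash
python3 - <<'E'
from h import *
from cell import cams
c=cams.capture("side"); cv2.imwrite("pics/s1.png",cv2.resize(c["image"][200:350,180:440],None,fx=3,fy=3,interpolation=cv2.INTER_CUBIC))
E
```

```text
(no output)
```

View pics/s1.png

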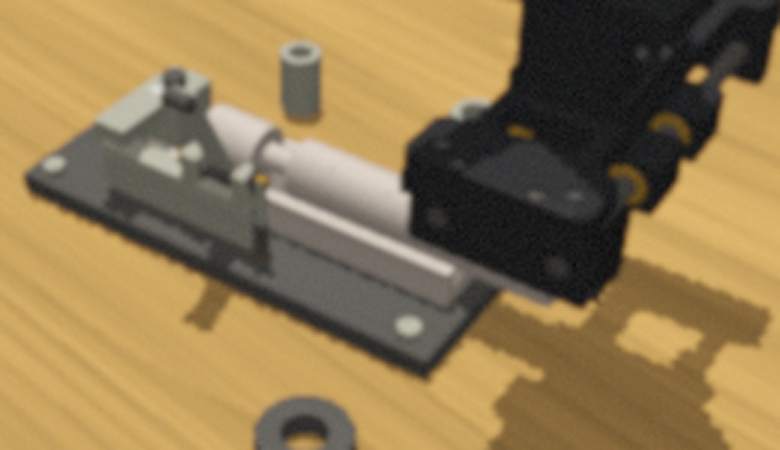

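```bash
cat >> h.py <<'E'
def look(name,tag):
    from cell import cams
    c=cams.capture(name);W=cloud(c)-O;q=np.stack([W@ex,W@ey,W[...,2]],-1).reshape(-1,3)*1000;cc=c["image"].reshape(-1,3)
    m=(abs(q[:,0])<75)&(abs(q[:,1])<190)&(q[:,2]>6)&(q[:,2]<125);q=q[m];cc=cc[m]
    im=np.full((580,760,3),(80,0,80),np.uint8)
    for i in np.argsort(q[:,2]):
        u=int((q[i,1]+190)*2);k=tuple(int(x) for x in cc[i])
        cv2.circle(im,(u,int((q[i,0]+80)*2)),1,k,-1)
        cv2.circle(im,(u,int(570-q[i,2]*2)),1,k,-1)
    cv2.imwrite(f"pics/{tag}.png",im); return q
E
python3 - <<'E'
from h import *
look("scene","r1")
E
```

```text
(no output)
```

View pics/r1.png

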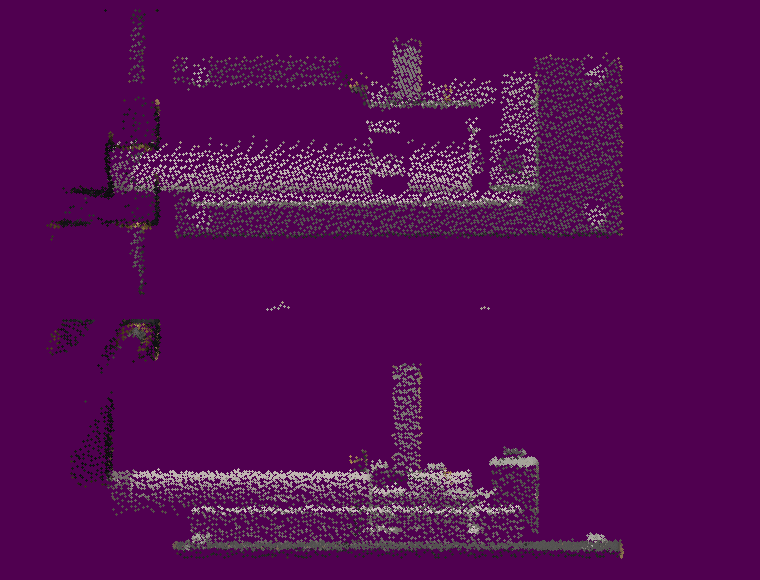

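The spindle moved cleanly: its front is at y≈45.5 (pixel 471) and the stop face at y≈55 (pixel 490). About 9.5 mm remains, so I'll feel for the stop in small steps.

```bash
python3 - <<'E'
from h import *
from cell import manip
b=np.load("b.npy")
y=-146
while y<-128:
    st=1.5 if y<-141 else .5
    y+=st; manip.move_linear(F(0,y,37),rate=.02); s=manip.state(); v=g(s)-b
    if y>-140: print(y,round(s["clock"],2),f(s).round(2),v.round(2))
    if v[1]<-6.5: break
E
```

```text
-139.5 7.62 [ 3.0000e-02 -1.3951e+02  3.7030e+01] [-0.39  0.18  1.04]
-139.0 7.87 [ 2.0000e-02 -1.3902e+02  3.7010e+01] [-1.16 -0.47  0.27]
-138.5 8.12 [   0.   -138.47   37.  ] [-0.34 -1.4   1.37]
-138.0 8.37 [ 1.0000e-02 -1.3796e+02  3.7010e+01] [ 0.37 -0.88  0.25]
-137.5 8.62 [   0.   -137.46   37.01] [-0.31 -1.17  0.94]
-137.0 8.87 [-2.0000e-02 -1.3695e+02  3.7000e+01] [-0.1  -0.73  1.46]
-136.5 9.12 [ 1.0000e-02 -1.3649e+02  3.7010e+01] [-0.57  0.1   0.95]
-136.0 9.37 [   0.14 -136.32   37.08] [ 0.17 -3.65 -0.06]
-135.5 9.62 [   0.29 -136.23   37.19] [-1.13 -5.16  0.54]
-135.0 9.87 [   0.48 -136.22   37.39] [ 0.4  -5.42  0.29]
-134.5 10.12 [   0.63 -136.12   37.51] [ 0.89 -7.23 -0.72]
```

Force rose from about 1 N to 7 N at TCP y≈-136.2 with no further travel. That is the stop, and it matches the camera estimate. Next I'll back off and go for the keeper.

```bash
python3 - <<'E'
from h import *
from cell import manip
manip.move_linear(F(0,-160,37),rate=.08)
manip.move_linear(F(0,-165,150),rate=.2)
manip.move_linear(F(-110,13.5,150),rate=.2)
manip.move_linear(F(-110,13.5,96),rate=.15)
manip.move_linear(F(-90,13.5,96),rate=.08)
manip.dwell(.2)
s=manip.state();b=g(s);print(s["clock"],f(s),b);np.save("b2.npy",b)
x=-90
while x<-70:
    x+=1; manip.move_linear(F(x,13.5,96),rate=.03); s=manip.state(); v=g(s)-b
    print(x,round(s["clock"],2),f(s).round(2),v.round(2))
    if v[0]<-2.5: break
q=look("scene","r2")
E
```

```text
13.6083 [-90.26313592  13.62535873  95.94537713] [-0.97650353 -0.64736764  0.07465523]
-89 13.86 [-89.08  13.53  96.01] [ 0.22  0.23 -0.5 ]
-88 14.11 [-87.97  13.5   96.  ] [ 0.83 -0.22 -0.37]
-87 14.36 [-86.93  13.51  96.  ] [ 0.66  0.74 -0.74]
-86 14.61 [-85.91  13.48  96.01] [ 0.44  0.82 -0.41]
-85 14.86 [-84.92  13.5   96.02] [ 1.28  0.47 -0.02]
-84 15.11 [-83.9   13.46  96.03] [-0.03  1.66 -0.98]
-83 15.36 [-82.92  13.48  96.02] [1.63 0.64 0.24]
-82 15.61 [-81.93  13.51  96.02] [ 0.05  0.63 -0.43]
-81 15.86 [-80.91  13.51  96.04] [ 1.41  0.88 -0.61]
-80 16.11 [-79.92  13.48  96.02] [ 1.57  0.45 -0.48]
-79 16.36 [-78.93  13.51  96.02] [0.52 0.15 0.48]
-78 16.61 [-77.94  13.48  96.02] [0.18 1.7  0.3 ]
-77 16.86 [-76.93  13.49  96.02] [0.14 0.25 0.5 ]
-76 17.11 [-75.93  13.48  96.  ] [ 0.44 -0.49  0.1 ]
-75 17.36 [-75.61  13.55  95.84] [-1.99  0.56  1.5 ]
-74 17.61 [-75.25  13.56  95.87] [-5.59 -0.04  4.73]
```

View pics/r2.png

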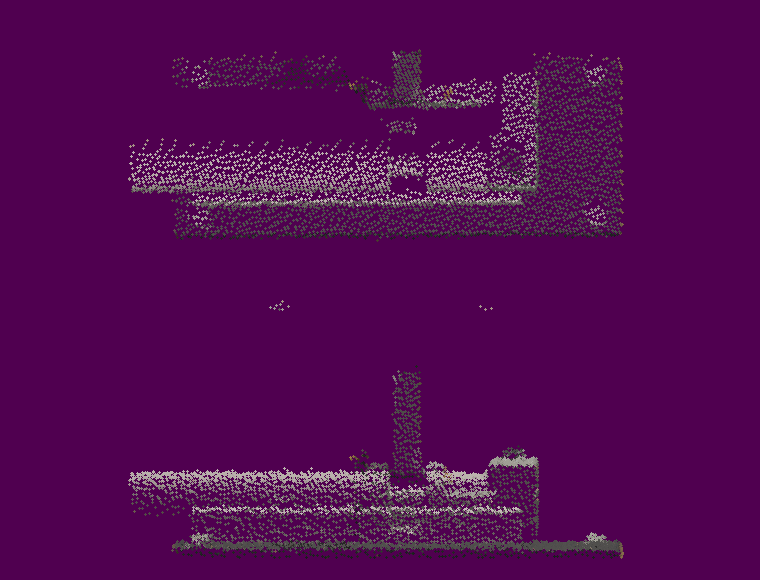

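The spindle is home: the neck spans pixels 389–427, so its middle is at y≈14, under the keeper. The contact shows an upward force on the tool, so the fingertip is riding on the top of the bead. I'll back off, lower it, and push along the arc.

```bash
python3 - <<'E'
from h import *
from cell import manip
b=np.load("b2.npy")
manip.move_linear(F(-84,13.5,96),rate=.05)
manip.move_linear(F(-84,13.5,89),rate=.05)
x=-80
c0=None
manip.move_linear(F(x,13.5,89),rate=.05)
while x<-72:
    x+=.5; manip.move_linear(F(x,13.5,89),rate=.02); s=manip.state(); v=g(s)-b
    if v[0]<-.8: print(x,round(s["clock"],2),f(s).round(2),v.round(2))
    if v[0]<-2.5: break
E
```

```text
-77.0 20.05 [-77.52  13.53  88.88] [-1.67  0.61  2.38]
-76.5 20.3 [-77.44  13.55  88.85] [-4.27 -0.72  3.11]
```

```bash
python3 - <<'E'
from h import *
from cell import cams
a=cams.capture("side")["image"]; b=cams.capture("scene")["image"]
A=cv2.resize(a[150:300,150:350],None,fx=2,fy=2,interpolation=cv2.INTER_CUBIC)
B=cv2.resize(b[100:250,220:420],None,fx=2,fy=2,interpolation=cv2.INTER_CUBIC)
cv2.imwrite("pics/s2.png",np.hstack([A,B]))
E
```

```text
(no output)
```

View pics/s2.png

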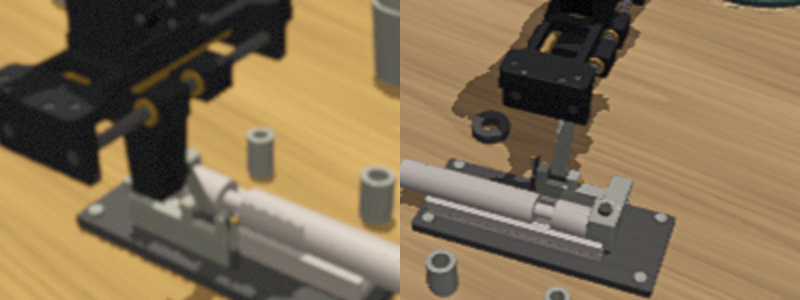

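The fingertip is now squarely behind the flap (right panel, about (565,130)). The upward force is friction from the bead rising on its arc, so I'll follow the arc.

```bash
python3 - <<'E'
from h import *
from cell import manip
b=np.load("b2.npy"); r=60.4
bx=lambda t:r*np.sin(t-.43); bz=lambda t:r*np.cos(t-.43)
x0,z0=-77.3-bx(0),88.9-bz(0)
t=0
while t<.9:
    t+=.03; manip.move_linear(F(x0+bx(t),13.5,z0+bz(t)),rate=.03); s=manip.state(); v=g(s)-b; 
    print(round(t,2),round(s["clock"],2),f(s).round(1),v.round(1))
    if np.linalg.norm(v)>9: print("stop");break
E
```

```text
0.03 20.65 [-76.6  13.6  89.3] [-4.1  0.9  2.3]
0.06 20.9 [-74.7  13.5  90.3] [-3.8 -0.3  3.9]
0.09 21.15 [-72.7  13.5  91.1] [-4.3  0.3  5.6]
0.12 21.4 [-70.7  13.6  91.8] [-2.9  0.6  4.6]
0.15 21.65 [-68.7  13.5  92.2] [-3.3  0.8  4.2]
0.18 21.9 [-66.8  13.5  92.6] [-2.3  1.5  4. ]
0.21 22.15 [-65.1  13.5  92.9] [-1.6  1.6  3.3]
0.24 22.4 [-63.3  13.5  93.2] [-1.7  0.9  1.3]
0.27 22.65 [-61.6  13.5  93.6] [-1.4  1.6  1.6]
0.3 22.9 [-59.8  13.5  93.8] [-1.3  1.4  0.3]
0.33 23.15 [-58.   13.5  94.1] [-1.4  1.1  0.4]
0.36 23.4 [-56.1  13.4  94.3] [-0.6  1.1  0.4]
0.39 23.65 [-54.3  13.4  94.4] [-0.3  0.2  0.7]
0.42 23.9 [-52.5  13.4  94.5] [-0.3  0.   0.2]
0.45 24.15 [-50.7  13.5  94.4] [0.2 0.7 1.1]
0.48 24.4 [-48.9  13.5  94.3] [0.5 0.6 0.6]
0.51 24.65 [-47.1  13.5  94.2] [1.3 0.8 0.4]
0.54 24.9 [-45.3  13.5  94.1] [0.3 0.6 1.2]
0.57 25.15 [-43.5  13.5  93.8] [1.5 2.1 0.1]
0.6 25.4 [-41.8  13.5  93.6] [0.9 0.9 0.1]
0.63 25.65 [-40.   13.5  93.2] [0.9 1.  0.7]
0.66 25.9 [-38.3  13.5  92.8] [ 0.9  1.2 -0.6]
0.69 26.15 [-36.5  13.5  92.3] [ 0.   0.6 -0. ]
0.72 26.4 [-34.8  13.5  91.9] [ 0.3  0.5 -0.1]
0.75 26.65 [-33.   13.5  91.3] [1.4 1.8 0.2]
0.78 26.9 [-31.3  13.5  90.7] [ 0.8  0.4 -0.5]
0.81 27.15 [-29.7  13.5  90. ] [1.7 0.5 0.1]
0.84 27.4 [-28.   13.5  89.3] [1.3 1.1 0.1]
0.87 27.65 [-26.3  13.5  88.6] [ 0.7  0.7 -1.1]
0.9 27.9 [-24.7  13.5  87.8] [ 0.4  1.4 -0.2]
```

Force fell to zero as expected past the snap point. I'll retreat and look.

```bash
python3 - <<'E'
from h import *
from cell import manip,cams
manip.move_linear(F(-110,13.5,170),rate=.2)
manip.move_linear(F(-130,-80,220),rate=.2)
q=look("scene","r3")
a=cams.capture("side")["image"]; b=cams.capture("scene")["image"]
A=cv2.resize(a[200:320,180:390],None,fx=1.9,fy=1.9,interpolation=cv2.INTER_CUBIC)
B=cv2.resize(b[150:270,200:410],None,fx=1.9,fy=1.9,interpolation=cv2.INTER_CUBIC)
cv2.imwrite("pics/s3.png",np.hstack([A,B]))
k=q[(abs(q[:,1]-13.5)<5)&(q[:,2]>30)]
for x in range(-40,40,6):
    t=k[abs(k[:,0]-x)<3]
    if len(t): print(x,np.median(t[:,2]).round(1),t[:,2].max().round(1))
print(manip.state()["clock"])
E
```

```text
-34 49.5 50.4
-28 45.9 50.2
-22 45.3 46.3
-16 45.5 47.2
-10 45.6 47.0
-4 45.5 46.7
2 45.2 47.0
8 44.4 45.6
14 45.4 46.6
20 32.1 49.4
26 49.0 51.4
32 47.7 47.7
29.4833
```

View pics/s3.png

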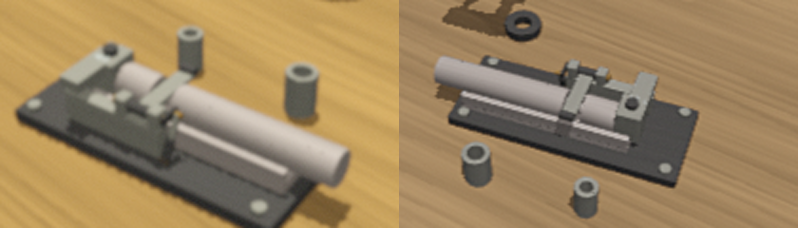

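View pics/r3.png

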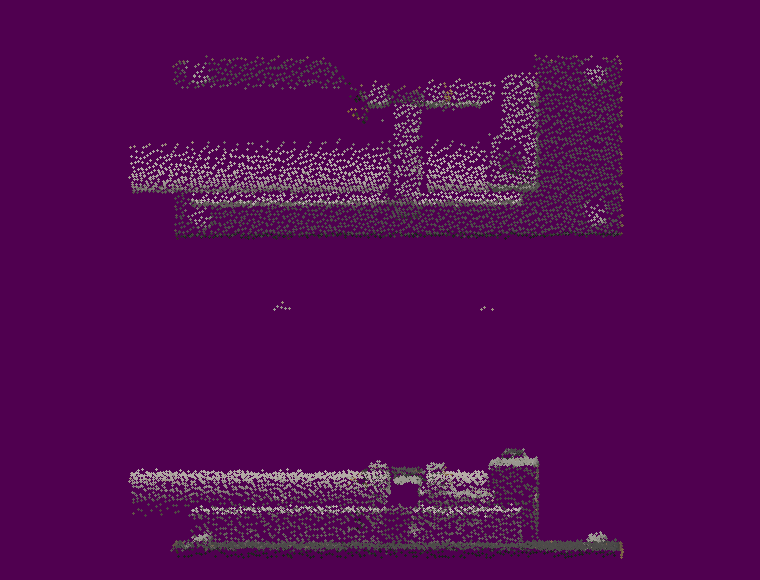

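The flap lies level at z≈45.4 mm across the neck, below the spindle top at about 48 mm. It sits inside the groove and the robot is well clear, so I'm handing in.

```bash
python3 - <<'E'
from cell import order,manip
order.close_job(); print(manip.state()["clock"])
E
```

```text
the job is handed in; nothing more can be done
the job is handed in; nothing more can be done
```

The spindle is home against the stop and the keeper is shut in its neck. I handed the job in at about 29.5 s of the 54 s allowed; it reports no verdict.

- **Spindle:** I slid it about 23 mm with the shut fingers. Force rose from about 1 N to about 7 N with no further travel at the stop, where the cameras had put it. With the keeper still open, the neck's middle was about 14 mm to +y of the fixture's origin.
- **Keeper:** My first contact was too high on the bead (about 7.3 N total, 12 N allowed). I backed off, lowered the fingertip about 7 mm and pushed along the arc, with a peak reading of about 7 N. The force fell to zero near upright and the flap went over by itself.
- **Last checks:** The flap lies level at z ≈ 45.4 mm, inside the groove, since the spindle's top is at about 48 mm. The sockets and bearing near the fixture look untouched and the arm is clear. I did not check the other bench items again, but the arm did not work near them.
- **Disagreements:** The two cameras differed by 2–3 mm across the channel, so I used the average. Force readings are from the end of each step, so brief peaks may not show.

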